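# Move three sample bottles one instrument on

## Task

Move each of the three sample bottles on to its next instrument: the squat jar from the stirrer to the cold plate, the slim bottle from the balance to the stirrer, and the square bottle from the cold plate to the balance. All three instruments are taken, so one bottle can wait on the empty cork mat meanwhile; at the end each bottle stands upright in the middle of its new plate. Keep the bottles upright, set them down gently rather than dropping them, and leave the beaker, the mouse and the box of vials where they are.

Things in the scene. Friction and masses are not known exactly. Their poses are not given: they have to be found in the camera images.
- jar: squat round jar of amber glass with a wide white screw lid, closed, the lowest and widest of the three sample bottles: glass 54 mm across from 0 to 34 mm above its underside, lid 56 mm across from 34 to 52 mm (total height 52 mm). About 0.16 kg. Origin at the centre of its underside, z up. Starts on the stirrer.
- slim_bottle: slim, tall round bottle of amber glass with a small white cap, closed: body 40 mm across from 0 to 76 mm above its underside, shoulder from 76 to 86 mm, cap 27 mm across up to 100 mm (total height). About 0.15 kg. Origin at the centre of its underside, z up. Starts on the balance.
- square_bottle: bottle of amber glass with a square body and a small round white cap, closed: body 44 x 44 mm from 0 to 58 mm above its underside, its flat sides facing its own x and y axes; neck and cap 31 mm across up to 80 mm (total height). About 0.17 kg. Origin at the centre of its underside, z up. Starts on the cold plate, at any yaw.
- stirrer: compact magnetic stirrer: blue housing 126 x 126 mm with a round white ceramic plate 100 mm across, its top 45 mm above the bench; black knob on the front. Flat, no rim; fixed, but its place and yaw vary. Origin at the underside, below the centre of the plate.
- balance: small laboratory balance: grey flat housing 170 mm long (along its x, from -110 to +60 mm) and 112 mm wide, with a square steel pan 96 x 96 mm, its top 36 mm above the bench, and a green display with two black keys in front of the pan (-x side), 30 mm above the bench. Flat, no rim; fixed, but its place and yaw vary. Origin at the underside, below the centre of the pan.
- cold_plate: cold plate: bare aluminium block, 106 mm along its x and 94 mm along its y, flat top 40 mm above the bench, with a row of vertical cooling fins along both y sides (130 mm over the fins, which are 30 mm high). Flat, no rim; fixed, but its place and yaw vary. Origin at the underside, below the centre of the block.
- cork_mat: round brown cork mat 110 mm across and 6 mm thick, fixed on the bench, empty at the start: the free spot. Its place differs at every start. Origin at the centre of its underside.
- beaker: empty glass beaker, 60 mm across at the rim, 75 mm high, near the robot on its left: a bystander. Origin at the centre of its underside.
- mouse: black computer mouse, about 75 x 60 x 33 mm, near the robot on its right: a bystander. Origin at its underside.
- vial_box: open blue box of capped vials, 90 x 90 mm, 58 mm high over the vials, on the far side of the bench: a bystander. Origin at the centre of its underside.
Not all that is in view belongs to the job. Leave any red look-alike of the jar alone. Leave any purple look-alike of the square_bottle alone.

How it is judged (in metres and radians):
At the end, for the whole second after the job is handed in: the jar stands on the cold plate, the slim bottle on the stirrer and the square bottle on the balance, each upright (within about 6 degrees), within 15 mm of the middle of the plate, resting on it, released and at rest (horizontal distance between jar and cold_plate below 0.015 m and z of jar in the frame of cold_plate between 0.036 and 0.045 m and angle between each of jar, slim_bottle, square_bottle's own z axis and vertical below 0.1 rad and linear speed of each of jar, slim_bottle, square_bottle below 0.02 m/s and angular speed of each of jar, slim_bottle, square_bottle below 0.2 rad/s and horizontal distance between slim_bottle and stirrer below 0.015 m and z of slim_bottle in the frame of stirrer between 0.041 and 0.05 m and horizontal distance between square_bottle and balance below 0.015 m and z of square_bottle in the frame of balance between 0.032 and 0.041 m); the robot touches nothing.
It fails at once if a sample bottle is tipped by more than about 35 degrees (angle between any of jar, slim_bottle, square_bottle's own z axis and vertical above 0.6 rad).
It fails at once if a sample bottle is dropped or flung (moves faster than 0.5 m/s while out of the fingers, as after a fall of about 15 mm) ((linear speed of jar above 0.5 m/s and contact force between jar and the fingers below 0.05 N) or (linear speed of slim_bottle above 0.5 m/s and contact force between slim_bottle and the fingers below 0.05 N) or (linear speed of square_bottle above 0.5 m/s and contact force between square_bottle and the fingers below 0.05 N)).
It fails at once if the beaker, the mouse or the vial box is pushed more than 25 mm from its place (distance of any of beaker, mouse, vial_box from where it was at the start of the episode above 0.025 m).
It also fails if it takes over 120 s, if anything falls off the work surface, if the arm or the gripper's body presses on something with over 40 N, if the wrist force passes 120 N, or if a joint passes its speed limit or range.

## Robot

A 6-joint arm with a two-finger parallel gripper is mounted at the origin on the work surface. World frame = base frame: x ahead of the robot, y to its left, z up, the work surface at z = 0. Lengths are in mm, angles in rad, forces in N, time in s.
With the tool pointing down it reaches from about 300 to 750 mm from the base axis. Payload 8.5 kg.
Tool frame: the origin (TCP) lies at the very end of the fingers, on their centre line; the grasp point (between the pads) lies r.grip_point_offset behind it (r.grip_point_offset is the distance from the TCP to the grasp point, in mm); z points along the fingers, y is the line along which they close (so a half turn about z gives the same grasp; the last joint's range is limited). The gripper opens to 85 mm and grips with 20 to 120 N. Pads are 22 mm wide; open, the fingers measure 114 mm over their backs; the gripper's body (76 mm by 85 mm) begins 54 mm behind the grasp point. The pads swing forward as they close: fully open they stand 13 mm farther back than shut.
Start: joints at [0.956, 0.381, 1.297, -0, 1.464, -0.215], TCP at [214.069, 506.611, 231.322] pointing down, gripper open.
Joint ranges: [-3.11, 3.11], [-0.89, 2.33], [0.22, 2.48], [-1.42, 4.56], [0.17, 2.85], [-2.88, 2.88]. Speed limits (rad/s): [2.39, 2.39, 3.14, 3.14, 3.14, 3.14].

## Interface

Orientations are given as a 3x3 rotation matrix whose columns are the frame's x, y, z axes.
In Python, from station import r gives the robot as it stands.
- The arm moves only by the tool step_arm, never from a script. Its argument "steps" is one flat list of numbers, 6 for each row, row after row: the shift along the tool's x, y, z in cm, then the turn, a rotation vector about the tool's x, y, z in rad. In form: [dx, dy, dz, ax, ay, az, dx, dy, dz, ax, ay, az, ...]. A call has exactly 8 rows; each row shifts and turns the commanded pose from where the row before left it, along the tool's axes as they then stand; what a row does not reach is not made up. A row lasts 1/12 s, in which the tool goes at most 41.7 mm and 7.16 degrees, less where a joint would pass 70% of its speed; a pose out of reach is approached as far as the arm can. A call is refused whole if a number of a shift passes 4.17 or a number of a turn 0.125, either way. A call with a gripper value outside its range is refused whole. "jaw" is the finger opening in cm, from 0 to 8.54, set as the call begins (left out, the last holds). The fingers move at their own pace and stop on an object; the grip force is fixed at half the most. Time passes only in rows, so rows that do not move let the fingers close, or fill a call up. It gives the time, the measured TCP pose, the force, the opening and the grip force at its end, in the units of the state.
- r.get_obs(): the state, without advancing time (a new reading comes with each control period).
- r.grab_frame(name): name is "scene" or "side" or "wrist"; returns a dict with "image" (384x512x3 uint8, blue, green, red), "fovy" (degrees; the focal length in pixels is half the picture's height over the tangent of half this angle, whatever the lens; pixels are square), "cx", "cy" (the principal point, pixels), "xyz" and "rotation" of the camera in the world. Camera axes: x right, y up, looking along -z (the intrinsics and any distortion apply to the point x, -y, -z); pixel columns grow to the right and rows downward; lengths in mm; the calibration is good to about 2 mm. A picture is of the moment at which its call begins. There is no depth.
- r.finish_job(): hands the job in; it is judged then, once.
The state is a dict: "time_s": time; "q": joint angles; "joint_velocities": joint speeds; "joint_efforts": joint torques, N m; "eef_pos": TCP position; "tool_rot": TCP orientation; "wrist_force": force on the tool from outside, world axes, zero at the start; "ft_torque": the same for the moment, N m; "finger_gap": opening from 0.0 (shut) to 1.0 (fully open); "finger_force": force on a finger pad.
Only numpy, scipy, OpenCV 4.12 (cv2) and the standard library are available. Lean on these libraries where they do the work, as an engineer would, in place of code of your own. Each camera call takes 0.05 s, during which the arm holds its last target. There are 200 camera calls.

## Working session

There is one attempt and no reset: what is moved stays moved. The work goes in short steps, Python scripts to look and compute and a tool call to move; the robot and the scene stay as the last step left them, time stands still between calls to the robot, and variables do not carry over. Pictures are saved under pics/ and viewed, at most 14 in all, crops included, and the job is handed in when it is done.

Besides the shell and the picture viewer there is one more tool, called after "Call:" in YAML: its name, and indented under it one key for each argument. step_arm: Moves the arm, as the interface text tells. Its arguments: {"type":"object","properties":{"steps":{"type":"array","items":{"type":"number"}},"jaw":{"type":"number"}},"required":["steps"]}

```bash
mkdir -p pics; ls; python3 - <<'E'
from station import r
import cv2
o=r.get_obs();print(o, r.grip_point_offset)
for n in("scene","side","wrist"):
    f=r.grab_frame(n);cv2.imwrite(f"pics/{n}0.png",f["image"]);print(n,{k:v for k,v in f.items() if k!="image"})
E
```

```text
pics
{'time_s': 0.0, 'q': array([ 9.55706176e-01,  3.81176903e-01,  1.29823188e+00,  8.32508711e-06,
        1.46360569e+00, -2.15323090e-01]), 'joint_velocities': array([ 0.00116431, -0.00105379, -0.00293922,  0.00045537, -0.00085896,
       -0.00010482]), 'joint_efforts': array([ 2.49130435e-04, -4.48449111e+01, -2.31273258e+01, -2.32157463e-04,
        4.90624530e-03,  1.11353793e-05]), 'eef_pos': array([213.9054984 , 506.39004166, 230.7317768 ]), 'tool_rot': array([[-9.21151202e-01,  3.89204033e-01, -8.27192547e-04],
       [ 3.89204787e-01,  9.21150529e-01, -1.15644955e-03],
       [ 3.11874023e-04, -1.38721219e-03, -9.99998989e-01]]), 'wrist_force': array([-0.29284903,  0.44769395, -0.10697767]), 'ft_torque': array([-0.01342766,  0.00044297, -0.00845311]), 'finger_force': 0.0, 'finger_gap': 1.0038255603577464} 18.700000000000003
scene {'fovy': 54.479316918380775, 'cx': 250.89201328550487, 'cy': 190.3953431153463, 'xyz': array([1087.1262087 ,  447.81609379,  926.38379229]), 'rotation': array([[-0.62037007, -0.60108049,  0.50382856],
       [ 0.78425894, -0.46813492,  0.40717026],
       [-0.00888236,  0.64772829,  0.76181964]])}
side {'fovy': 44.35829682077765, 'cx': 251.25193593387277, 'cy': 194.50761279802106, 'xyz': array([  -5.95521096, -739.22496731,  914.48666439]), 'rotation': array([[ 0.80876696,  0.38581437, -0.44389557],
       [-0.58781872,  0.55479628, -0.5887871 ],
       [ 0.01910908,  0.73712167,  0.67548981]])}
wrist {'fovy': 68.12678415035127, 'cx': 256.8860347258894, 'cy': 191.77119887419596, 'xyz': array([142.38578153, 538.34076691, 373.13745586]), 'rotation': array([[ 3.88624414e-01, -8.76879975e-01, -2.82935635e-01],
       [ 9.21396169e-01,  3.69713115e-01,  1.19755220e-01],
       [-4.05939089e-04, -3.07235612e-01,  9.51633393e-01]])}
```

View pics/scene0.png

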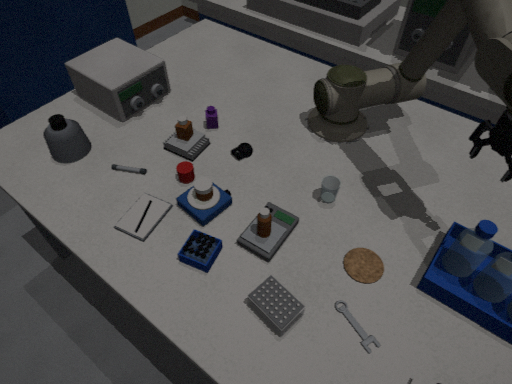

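View pics/side0.png

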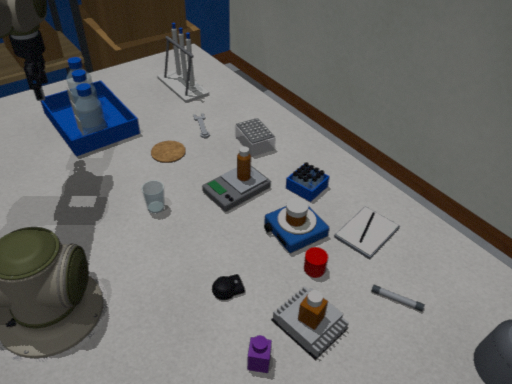

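Scene view: jar on stirrer (204,197), slim bottle on balance (265,225), square bottle on cold plate (186,138), mat (363,265). The red (186,172) and purple (211,117) objects are look-alikes. Side view: jar (297,215), slim (244,165), square (313,310), mat (168,151). I'll get coarse positions from these.

```bash
cat > h.py <<'E'
from station import r
import numpy as np, cv2
def grab(n,save=None):
    f=r.grab_frame(n)
    if save: cv2.imwrite(f"pics/{save}.png",f["image"])
    return f
def ray(f,uv):
    uv=np.atleast_2d(np.asarray(uv,float)); F=f["image"].shape[0]/2/np.tan(np.radians(f["fovy"])/2)
    d=np.c_[(uv[:,0]-f["cx"])/F,-(uv[:,1]-f["cy"])/F,-np.ones(len(uv))]
    return d@f["rotation"].T
def onz(f,uv,z):
    d=ray(f,uv); c=f["xyz"]; return (c+d*((z-c[2])/d[:,2])[:,None])[:,:2]
def proj(f,p):
    F=f["image"].shape[0]/2/np.tan(np.radians(f["fovy"])/2)
    c=(np.atleast_2d(p)-f["xyz"])@f["rotation"]; return np.c_[f["cx"]-F*c[:,0]/c[:,2],f["cy"]+F*c[:,1]/c[:,2]]
E
python3 - <<'E'
from h import *
S=grab("scene");D=grab("side")
for n,a,b,z in[("mat",(363,265),(168,151),6),("jarlid",(203,187),(297,209),52),("slimcap",(265,212),(244,152),98),("sqcap",(184,125),(316,298),78),("beaker",(331,182),(153,187),75),("mouse",(243,151),(228,288),25),("vial",(201,249),(309,179),50),("red",(186,167),(316,256),40),("purp",(211,110),(260,342),70)]:
    print(n,onz(S,a,z).round(),onz(D,b,z).round())
E
```

```text
mat [[500. 368.]] [[495. 367.]]
jarlid [[ 589. -145.]] [[ 626. -102.]]
slimcap [[577.  85.]] [[619. 129.]]
sqcap [[ 434. -379.]] [[ 465. -352.]]
beaker [[348. 165.]] [[348. 166.]]
mouse [[ 367. -168.]] [[ 348. -190.]]
vial [[755.   2.]] [[734. -26.]]
red [[ 553. -258.]] [[ 568. -244.]]
purp [[ 305. -368.]] [[ 309. -363.]]
```

Call:
step_arm:
  steps: [0, 0, -2.5, 0, 0, -0.1, 0, 0, -2.5, 0, 0, -0.1, 0, 0, -2.5, 0, 0, -0.1, 0, 0, -2.5, 0, 0, -0.1, -1.3, -2.8, 0, 0, 0, 0, -1.3, -2.8, 0, 0, 0, 0, -1.3, -2.8, 0, 0, 0, 0, -1.3, -2.8, 0, 0, 0, 0]
  jaw: 8.5

```text
time_s: 0.92
eef_pos: [266.2, 393.4, 331.2]
tool_rot: [[-1.0, -0.001, 0.0], [-0.001, 1.0, -0.0], [-0.0, -0.0, -1.0]]
wrist_force: [1.3, -0.3, 0.3]
finger_gap: 0.995
finger_force: 0.0
```

Call:
step_arm:
  steps: [-1.5, -3.6, 0, 0, 0, 0, -1.5, -3.6, 0, 0, 0, 0, -1.5, -3.6, 0, 0, 0, 0, -1.5, -3.6, 0, 0, 0, 0, -1.5, -3.6, 0, 0, 0, 0, -1.5, -3.6, 0, 0, 0, 0, -1.5, -3.6, 0, 0, 0, 0, -1.5, -3.6, 0, 0, 0, 0]

```text
time_s: 1.58
eef_pos: [386.3, 104.8, 331.5]
tool_rot: [[-1.0, -0.0, 0.0], [-0.0, 1.0, 0.0], [-0.0, 0.0, -1.0]]
wrist_force: [1.0, 1.3, 0.6]
finger_gap: 0.995
finger_force: 0.0
```

Call:
step_arm:
  steps: [-1.5, -3.6, 0, 0, 0, 0, -1.5, -3.0, 0, 0, 0, 0, -1.0, -2.0, 0, 0, 0, 0, -0.5, -1, 0, 0, 0, 0, 0, 0, 0, 0, 0, 0, 0, 0, 0, 0, 0, 0, 0, 0, 0, 0, 0, 0, 0, 0, 0, 0, 0, 0]

```text
time_s: 2.25
eef_pos: [430.7, 11.9, 331.6]
tool_rot: [[-1.0, -0.002, 0.0], [-0.002, 1.0, 0.0], [-0.0, 0.0, -1.0]]
wrist_force: [0.0, 0.3, 0.4]
finger_gap: 0.995
finger_force: 0.0
```

```bash
python3 - <<'E'
from h import *
W=grab("wrist","w1")
o=r.get_obs();print(o["eef_pos"],o["tool_rot"].round(3),W["xyz"])
cv2.imwrite("pics/w1b.png",cv2.resize(W["image"],(800,600),interpolation=cv2.INTER_CUBIC))
E
```

```text
[430.7134835   11.79628236 331.57555127] [[-1.    -0.002  0.   ]
 [-0.002  1.    -0.   ]
 [-0.    -0.    -1.   ]] [352.70936682  12.69369653 473.86884459]
```

View pics/w1b.png

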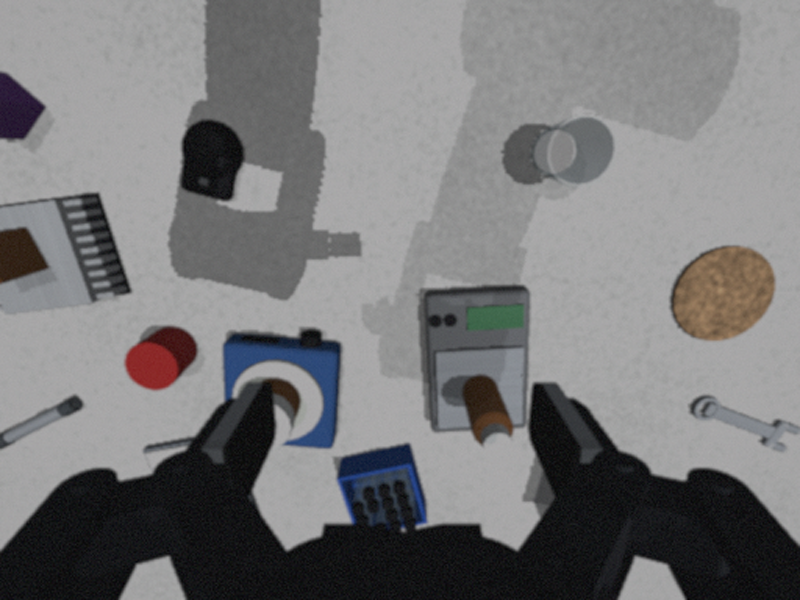

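Wrist view (800×600): stirrer centred near (280,390), jar (280,405), balance pan (480,388) with slim bottle, mat (724,292), cold plate partly cut off at left (50,250). Next I'll measure these from masks and corners, checked across the views.

```bash
cat > m.py <<'E'
from h import *
from scipy.optimize import least_squares
def circ(P,R):  # robust circle fit, known radius
    c0=P.mean(0); s=least_squares(lambda c:np.hypot(*(P-c).T)-R,c0,loss="soft_l1",f_scale=1.5)
    return s.x,np.median(abs(s.fun))
def blob(mask,near):
    n,l,st,c=cv2.connectedComponentsWithStats(mask.astype(np.uint8))
    ok=[i for i in range(1,n) if st[i,4]>30]
    i=min(ok,key=lambda i:np.hypot(*(c[i]-near))); return (l==i).astype(np.uint8)
def contour(m): 
    return max(cv2.findContours(m,cv2.RETR_EXTERNAL,cv2.CHAIN_APPROX_NONE)[0],key=len)[:,0].astype(float)
E
python3 - <<'E'
from m import *
S=grab("scene");D=grab("side");W=grab("wrist")
for n,f,mp,sp in(("S",S,(363,265),(204,197)),("D",D,(168,151),(297,222)),("W",W,(463,187),(178,250))):
    h=cv2.cvtColor(f["image"],cv2.COLOR_BGR2HSV); H,s,V=[h[...,i].astype(int) for i in range(3)]
    m=blob((H<25)&(s>70)&(V>60),mp); P=onz(f,contour(m),6); print(n,"mat",circ(P,55),np.ptp(P,0), P.mean(0))
    m=blob((H>100)&(H<125)&(s>120),sp); c=contour(m); hull=cv2.convexHull(c.astype(np.float32))[:,0]
    q=cv2.approxPolyDP(hull,5,True)[:,0]; print(" stirrer poly",q.tolist(), m.sum())
q=np.array([(437,350),(525,347),(525,425),(437,430)])*.64
P=onz(W,q,36);print("pan",P.round(1),P.mean(0),np.linalg.norm(P-np.roll(P,1,0),axis=1))
print("housing",onz(W,np.array([(424,288),(528,287),(527,428),(433,432)])*.64,30).round(1))
E
```

```text
S mat (array([498.469232  , 367.11794829]), np.float64(1.9346032410871459)) [108.80983053 107.80885542] [498.43105851 368.10575276]
 stirrer poly [[231.0, 202.0], [203.0, 225.0], [177.0, 198.0], [213.0, 183.0], [229.0, 192.0]] 731
D mat (array([494.71188853, 368.76997726]), np.float64(2.151832716538994)) [107.93779642 111.16350533] [494.81408138 368.07501269]
 stirrer poly [[328.0, 229.0], [290.0, 252.0], [265.0, 216.0], [282.0, 208.0], [314.0, 213.0]] 983
W mat (array([497.15508864, 368.31930073]), np.float64(1.7907418425159847)) [104.69258025 108.84481819] [496.3220374  368.27591519]
 stirrer poly [[149.0, 215.0], [216.0, 220.0], [211.0, 285.0], [184.0, 283.0], [145.0, 255.0]] 1802
pan [[551.8  51.7]
 [548.1 146.2]
 [645.1 154.7]
 [651.9  54.4]] [599.19014109 101.73265108] [100.13321082  94.57280591  97.37625322 100.58082179]
housing [[484.   36.7]
 [482.7 145.1]
 [653.1 159.4]
 [658.7  50.4]]
```

Call:
step_arm:
  steps: [-1.5, -0.3, 0.3, 0, 0, 0, -3, -0.4, 0.6, 0, 0, 0, -3.5, -0.4, 0.6, 0, 0, 0, -3.5, -0.4, 0.6, 0, 0, 0, -3, -0.4, 0.6, 0, 0, 0, -2, -0.3, 0.3, 0, 0, 0, -0.5, 0, 0, 0, 0, 0, 0, 0, 0, 0, 0, 0]

```text
time_s: 3.12
eef_pos: [601.7, -11.1, 300.4]
tool_rot: [[-1.0, -0.0, -0.001], [-0.0, 1.0, 0.0], [0.001, 0.0, -1.0]]
wrist_force: [-0.5, -0.0, 1.1]
finger_gap: 0.995
finger_force: 0.0
```

```bash
python3 - <<'E'
from h import *
W=grab("wrist","w2"); np.save("pics/w2.npy",W,allow_pickle=True)
cv2.imwrite("pics/w2b.png",cv2.resize(W["image"],(800,600),interpolation=cv2.INTER_CUBIC))
print(r.get_obs()["eef_pos"])
E
```

```text
[600.85652933 -10.95492822 301.22187427]
```

View pics/w2b.png

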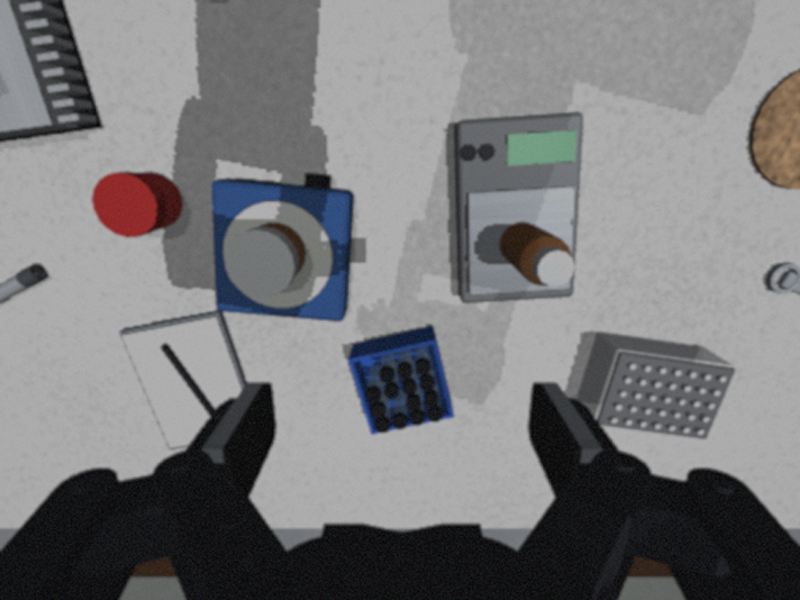

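View: stirrer plate centre (278,254), jar lid (261,257), balance pan corners (467,193),(576,187),(572,292),(467,294), slim cap top (555,267).

```bash
python3 - <<'E'
from m import *
W=np.load("pics/w2.npy",allow_pickle=True).item()
h=cv2.cvtColor(W["image"],cv2.COLOR_BGR2HSV); H,s,V=[h[...,i].astype(int) for i in range(3)]
b=blob((H>100)&(H<125)&(s>120),(178,160))
cs,hi=cv2.findContours(b,cv2.RETR_CCOMP,cv2.CHAIN_APPROX_NONE)
hole=max([c for c,q in zip(cs,hi[0]) if q[3]>=0],key=len)[:,0].astype(float)
P=onz(W,hole,45);print("plate",circ(P,50),np.ptp(P,0))
c=contour(b);q=cv2.boxPoints(cv2.minAreaRect(c.astype(np.float32)));
for z in(40,45): B=onz(W,q,z);print("housing",z,B.mean(0),np.linalg.norm(B-np.roll(B,1,0),axis=1))
k=.64
for n,uv,z in[("jar lid",(261,257),97),("lid L",(223,257),97),("lid T",(260,221),97),("lid B",(260,294),97),("slim cap",(555,267),136)]: print(n,onz(W,np.array(uv)*k,z).round(1))
q=np.array([(467,193),(576,187),(572,292),(467,294)])*k
P=onz(W,q,36);print("pan",P.round(1),P.mean(0),np.linalg.norm(P-np.roll(P,1,0),axis=1))
# pan by mask
print(h[(int(270*k)),int(500*k)],h[int(200*k),int(560*k)],h[int(170*k),int(480*k)])
# lid & cap via gray blobs and scene view
S=grab("scene");D=grab("side")
for n,f,a,bb in(("S",S,(203,187),(265,211)),("D",D,(297,208),(244,151))):
    hh=cv2.cvtColor(f["image"],cv2.COLOR_BGR2HSV)
    print(n,"jar",onz(f,a,97).round(1),"slim",onz(f,bb,136).round(1))
E
```

```text
plate (array([ 610.18272303, -122.73916354]), np.float64(1.8565262294186837)) [102.96354899 104.74771317]
housing 40 [ 607.75508542 -122.85510268] [133.81017352 124.43466642 122.10048779 124.33127274]
housing 45 [ 606.71550915 -121.45751207] [132.14931672 122.89017876 120.58497204 122.78806841]
jar lid [[ 599.9 -121. ]]
lid L [[ 599.9 -151.2]]
lid T [[ 571.5 -119.1]]
lid B [[ 630.6 -124.8]]
slim cap [[598.4  99.4]]
pan [[554.8  49.1]
 [549.5 146. ]
 [647.2 154.1]
 [649.3  53.5]] [600.17342664 100.71507225] [ 94.60200042  97.05027124  98.0755745  100.60673221]
[108  21 144] [103  13 173] [ 99  17 106]
S jar [[ 615.  -114.9]] slim [[597.7  99.5]]
D jar [[ 595.8 -132.3]] slim [[592.4  92.3]]
```

Call:
step_arm:
  steps: [0, -1, 1, 0, 0, 0, 0, -2.5, 2, 0, 0, 0, 0, -3, 2.5, 0, 0, 0, 0, -2.5, 2.5, 0, 0, 0, 0, -1.5, 1.5, 0, 0, 0, 0, -0.5, 0.5, 0, 0, 0, 0, 0, 0, 0, 0, 0, 0, 0, 0, 0, 0, 0]

```text
time_s: 3.93
eef_pos: [601.2, -120.6, 202.9]
tool_rot: [[-1.0, -0.0, 0.002], [-0.0, 1.0, -0.0], [-0.002, -0.0, -1.0]]
wrist_force: [0.5, 0.4, -0.0]
finger_gap: 0.992
finger_force: 0.0
```

```bash
python3 - <<'E'
from h import *
W=grab("wrist","w3"); np.save("pics/w3.npy",W,allow_pickle=True)
cv2.imwrite("pics/w3b.png",cv2.resize(W["image"],(800,600),interpolation=cv2.INTER_CUBIC))
print(r.get_obs()["eef_pos"])
E
```

```text
[ 601.46878927 -120.34170649  203.2375628 ]
```

View pics/w3b.png

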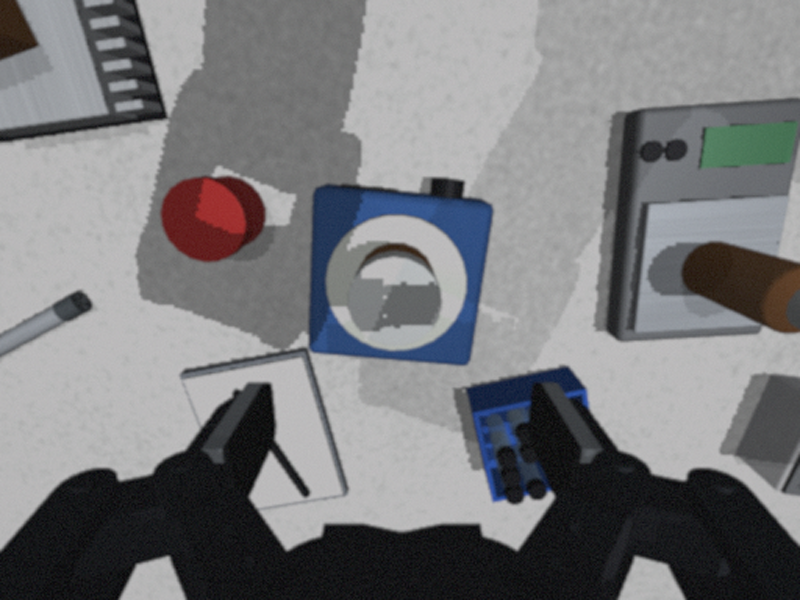

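Stirrer plate centre is about (397,283) and the jar lid spans x 349–442, centre about (396,295), with fingers clear of both.

```bash
python3 - <<'E'
from m import *
W=np.load("pics/w3.npy",allow_pickle=True).item()
h=cv2.cvtColor(W["image"],cv2.COLOR_BGR2HSV); H,s,V=[h[...,i].astype(int) for i in range(3)]
b=blob((H>100)&(H<125)&(s>120),(256,180))
cs,hi=cv2.findContours(b,cv2.RETR_CCOMP,cv2.CHAIN_APPROX_NONE)
hole=max([c for c,q in zip(cs,hi[0]) if q[3]>=0],key=len)[:,0].astype(float)
P=onz(W,hole,45);print("plate",circ(P,50),np.ptp(P,0))
for uv in[(396,295),(349,295),(442,295),(396,250),(396,336)]: print(onz(W,np.array(uv)*.64,97).round(1))
# amber arc: outer glass back edge against plate; bottom rim z=45
a=blob((H<20)&(s>90)&(V>20),(256,160)); c=contour(a); print(c.min(0)/.64,c.max(0)/.64)
# predicted outlines for jar at candidates
t=np.linspace(0,2*np.pi,9)
for cx in(598,602,606,610): print(cx,(proj(W,[[cx-28,-121,97],[cx+28,-121,97],[cx-27,-121,45],[cx-28,-121,79]])/.64).round(0).tolist())
E
```

```text
plate (array([ 610.29922177, -123.40829516]), np.float64(1.1401119046120591)) [102.92742375 103.47489697]
[[ 601.  -122.5]]
[[ 601.  -150.1]]
[[601.  -95.5]]
[[ 574.2 -122.4]]
[[ 627.  -122.6]]
[368.75   245.3125] [423.4375 257.8125]
598 [[399.0, 243.0], [399.0, 335.0], [399.0, 230.0], [399.0, 237.0]]
602 [[399.0, 250.0], [399.0, 341.0], [399.0, 236.0], [399.0, 244.0]]
606 [[399.0, 256.0], [399.0, 347.0], [399.0, 241.0], [399.0, 250.0]]
610 [[399.0, 263.0], [399.0, 353.0], [399.0, 247.0], [399.0, 257.0]]
```

Amber arc spans rows 245–258, which matches a jar centre of x≈609 (the low lid edge I picked was a shadow), so the jar sits about centred on the plate. I'll descend and grip its lid.

Call:
step_arm:
  steps: [-0.4, -0.1, 1, 0, 0, 0, -0.4, -0.1, 2, 0, 0, 0, 0, 0, 2.5, 0, 0, 0, 0, 0, 2.5, 0, 0, 0, 0, 0, 2.5, 0, 0, 0, 0, 0, 1.7, 0, 0, 0, 0, 0, 1, 0, 0, 0, 0, 0, 0.2, 0, 0, 0]

```text
time_s: 4.65
eef_pos: [608.9, -122.4, 65.8]
tool_rot: [[-1.0, -0.001, -0.002], [-0.001, 1.0, 0.001], [0.002, 0.001, -1.0]]
wrist_force: [0.2, 0.6, 0.1]
finger_gap: 0.996
finger_force: 0.0
```

Call:
step_arm:
  steps: [0, 0, 0, 0, 0, 0, 0, 0, 0, 0, 0, 0, 0, 0, 0, 0, 0, 0, 0, 0, 0, 0, 0, 0, 0, 0, 0, 0, 0, 0, 0, 0, 0, 0, 0, 0, 0, 0, 0, 0, 0, 0, 0, 0, 0, 0, 0, 0]
  jaw: 4.5

```text
time_s: 5.32
eef_pos: [610.2, -123.6, 69.2]
tool_rot: [[-1.0, -0.0, 0.004], [-0.0, 1.0, -0.001], [-0.004, -0.001, -1.0]]
wrist_force: [0.5, 0.4, 6.8]
finger_gap: 0.637
finger_force: 63.6
```

Call:
step_arm:
  steps: [0, 0, -0.3, 0, 0, 0, 0, 0, -1, 0, 0, 0, 0, 0, -2, 0, 0, 0, 0, 0, -2.5, 0, 0, 0, 0, 0, -2.5, 0, 0, 0, 0, 0, -2.5, 0, 0, 0, 0, 0.5, -2, 0, 0, 0, 0, 1, -0.7, 0, 0, 0]

```text
time_s: 5.98
eef_pos: [609.9, -109.1, 206.3]
tool_rot: [[-1.0, 0.001, 0.005], [0.001, 1.0, -0.002], [-0.005, -0.002, -1.0]]
wrist_force: [-0.6, 0.5, -1.8]
finger_gap: 0.636
finger_force: 63.6
```

Call:
step_arm:
  steps: [0.4, 2, 0, 0, 0, 0, 0.6, 2.8, 0, 0, 0, 0, 0.8, 3.3, 0, 0, 0, 0, 0.8, 3.3, 0, 0, 0, 0, 0.8, 3.3, 0, 0, 0, 0, 0.8, 3.3, 0, 0, 0, 0, 0.8, 3.3, 0, 0, 0, 0, 0.8, 3.3, 0, 0, 0, 0]

```text
time_s: 6.65
eef_pos: [549.8, 139.7, 201.9]
tool_rot: [[-1.0, -0.0, -0.001], [-0.0, 1.0, 0.0], [0.001, 0.0, -1.0]]
wrist_force: [0.2, -0.2, -1.4]
finger_gap: 0.638
finger_force: 63.6
```

Call:
step_arm:
  steps: [0.8, 3.3, 0, 0, 0, 0, 0.8, 3.3, 0, 0, 0, 0, 0.8, 3.3, 0, 0, 0, 0, 0.8, 3.3, 0, 0, 0, 0, 0.8, 3.3, 0, 0, 0, 0, 0.7, 3.0, 0, 0, 0, 0, 0.5, 2, 0, 0, 0, 0, 0.2, 1, 0, 0, 0, 0]

```text
time_s: 7.32
eef_pos: [495.2, 365.4, 201.7]
tool_rot: [[-1.0, -0.003, -0.001], [-0.003, 1.0, -0.0], [0.001, -0.0, -1.0]]
wrist_force: [0.3, 0.3, -1.5]
finger_gap: 0.638
finger_force: 63.7
```

Call:
step_arm:
  steps: [0, 0, 1, 0, 0, 0, 0, 0, 2.5, 0, 0, 0, 0, 0, 3, 0, 0, 0, 0, 0, 3, 0, 0, 0, 0, 0, 3, 0, 0, 0, 0, 0, 2, 0, 0, 0, 0, 0, 1, 0, 0, 0, 0, 0, 0.5, 0, 0, 0]

```text
time_s: 7.98
eef_pos: [496.8, 361.2, 40.4]
tool_rot: [[-1.0, 0.001, -0.003], [0.001, 1.0, -0.002], [0.003, -0.002, -1.0]]
wrist_force: [-1.3, 0.9, -1.7]
finger_gap: 0.639
finger_force: 63.7
```

Call:
step_arm:
  steps: [0, 0, 0, 0, 0, 0, 0, 0, 0, 0, 0, 0, 0, 0, 0.2, 0, 0, 0, 0, 0, 0.2, 0, 0, 0, 0, 0, 0.1, 0, 0, 0, 0, 0, 0.1, 0, 0, 0, 0, 0, 0, 0, 0, 0, 0, 0, 0, 0, 0, 0]

```text
time_s: 8.65
eef_pos: [497.1, 362.7, 36.4]
tool_rot: [[-1.0, -0.0, 0.0], [-0.0, 1.0, 0.0], [-0.0, 0.0, -1.0]]
wrist_force: [0.3, 0.2, -2.0]
finger_gap: 0.644
finger_force: 63.7
```

Call:
step_arm:
  steps: [0, 0, 0.2, 0, 0, 0, 0, 0, 0.1, 0, 0, 0, 0, 0, 0.1, 0, 0, 0, 0, 0, 0.1, 0, 0, 0, 0, 0, 0.05, 0, 0, 0, 0, 0, 0.0, 0, 0, 0, 0, 0, 0, 0, 0, 0, 0, 0, 0, 0, 0, 0]

```text
time_s: 9.32
eef_pos: [497.1, 362.7, 30.9]
tool_rot: [[-1.0, -0.0, 0.0], [-0.0, 1.0, 0.0], [-0.0, 0.0, -1.0]]
wrist_force: [-0.0, 0.8, -1.9]
finger_gap: 0.635
finger_force: 63.7
```

Call:
step_arm:
  steps: [0, 0, 0.1, 0, 0, 0, 0, 0, 0, 0, 0, 0, 0, 0, 0, 0, 0, 0, 0, 0, 0, 0, 0, 0, 0, 0, 0.1, 0, 0, 0, 0, 0, 0, 0, 0, 0, 0, 0, 0, 0, 0, 0, 0, 0, 0, 0, 0, 0]

```text
time_s: 9.98
eef_pos: [497.2, 362.8, 30.2]
tool_rot: [[-1.0, -0.0, 0.001], [-0.0, 1.0, 0.0], [-0.001, 0.0, -1.0]]
wrist_force: [-4.7, -2.6, 11.2]
finger_gap: 0.639
finger_force: 65.2
```

Call:
step_arm:
  steps: [0, 0, 0, 0, 0, 0, 0, 0, 0, 0, 0, 0, 0, 0, 0, 0, 0, 0, 0, 0, 0, 0, 0, 0, 0, 0, 0, 0, 0, 0, 0, 0, -0.5, 0, 0, 0, 0, 0, -1, 0, 0, 0, 0, 0, -2, 0, 0, 0]
  jaw: 8.5

```text
time_s: 10.65
eef_pos: [496.3, 362.2, 63.1]
tool_rot: [[-1.0, -0.0, -0.003], [-0.0, 1.0, -0.002], [0.003, -0.002, -1.0]]
wrist_force: [0.6, 0.7, -0.3]
finger_gap: 0.999
finger_force: 0.0
```

Call:
step_arm:
  steps: [0, 0, -3, 0, 0, 0, 0, 0, -3, 0, 0, 0, 0, 0, -3, 0, 0, 0, 0, 0, -3, 0, 0, 0, 0, -1, -1.7, 0, 0, 0, -0.5, -2, 0, 0, 0, 0, -1.2, -3, 0, 0, 0, 0, -1.4, -3.5, 0, 0, 0, 0]

```text
time_s: 11.32
eef_pos: [527.8, 267.7, 202.4]
tool_rot: [[-1.0, -0.003, 0.002], [-0.003, 1.0, 0.001], [-0.002, 0.001, -1.0]]
wrist_force: [0.6, 0.4, -0.1]
finger_gap: 0.993
finger_force: 0.0
```

Call:
step_arm:
  steps: [-1.4, -3.5, 0, 0, 0, 0, -1.4, -3.5, 0, 0, 0, 0, -1.4, -3.5, 0, 0, 0, 0, -1.4, -3.0, 0, 0, 0, 0, -1.0, -2, 0, 0, 0, 0, -0.4, -1, 0, 0, 0, 0, 0, 0, 0, 0, 0, 0, 0, 0, 0, 0, 0, 0]

```text
time_s: 11.98
eef_pos: [597.8, 103.3, 201.2]
tool_rot: [[-1.0, -0.0, 0.0], [-0.0, 1.0, 0.0], [-0.0, 0.0, -1.0]]
wrist_force: [-0.5, -0.3, -0.1]
finger_gap: 0.996
finger_force: 0.0
```

```bash
python3 - <<'E'
from h import *
W=grab("wrist","w4"); np.save("pics/w4.npy",W,allow_pickle=True)
S=grab("scene")["image"][150:340,170:430]
a=cv2.resize(W["image"],(800,600),interpolation=cv2.INTER_CUBIC)
cv2.imwrite("pics/w4b.png",np.hstack([cv2.resize(W["image"],(500,375)),cv2.resize(S,(300,375))]))
print(r.get_obs()["eef_pos"])
E
```

```text
[597.5220207  104.1983738  201.16363392]
```

View pics/w4b.png

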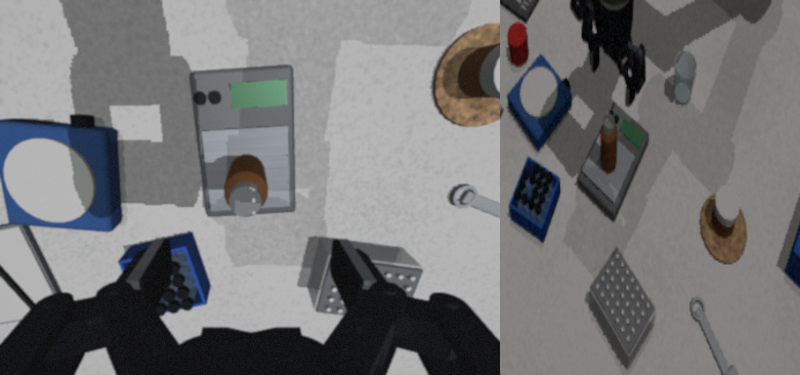

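Jar stands on the mat. Slim cap at about (245,198), balance pan spans (203,128) to (292,212), and the stirrer plate is now empty at (48,180). I'll refine all three.

```bash
python3 - <<'E'
from m import *
W=np.load("pics/w4.npy",allow_pickle=True).item();k=1.024
for uv in[(245,197),(245,203),(245,181)]: print("cap",onz(W,np.array(uv)*k,136).round(1))
print(proj(W,[[598,99.5,136],[598,99.5,36],[578,99.5,36],[584.5,99.5,136],[611.5,99.5,136],[598,113,136],[598,86,136]])/k)
h=cv2.cvtColor(W["image"],cv2.COLOR_BGR2HSV); H,s,V=[h[...,i].astype(int) for i in range(3)]
# housing of balance: not bench; pan light
a=blob((H<20)&(s>90)&(V>20),(250,185));c=contour(a)/k;print("amber",c.min(0),c.max(0))
b=blob((H>100)&(H<125)&(s>120),(110,180))
cs,hi=cv2.findContours(b,cv2.RETR_CCOMP,cv2.CHAIN_APPROX_NONE)
hole=max([c for c,q in zip(cs,hi[0]) if q[3]>=0],key=len)[:,0].astype(float)
P=onz(W,hole,45);print("plate",circ(P,50),np.ptp(P,0))
q=np.array([(202,129),(288,125),(292,210),(206,213)])*k
P=onz(W,q,36);print("pan",P.round(1),P.mean(0))
E
```

```text
cap [[595.2  99.9]]
cap [[600.3  99.9]]
cap [[581.9 100. ]]
[[244.49857669 200.28309689]
 [246.25996061 169.40001683]
 [246.18096435 152.04991356]
 [244.38870727 184.14402524]
 [244.60439722 215.82741236]
 [261.39928288 200.28375159]
 [227.59403852 200.28244204]]
amber [224.609375 156.25    ] [265.625 203.125]
plate (array([ 610.00145715, -121.13805035]), np.float64(1.8850410483114715)) [102.84048971 105.42746813]
pan [[552.6  51.4]
 [548.3 145.1]
 [648.1 154.1]
 [651.9  50.9]] [600.23165572 100.36360212]
```

Call:
step_arm:
  steps: [-0.3, -0.4, 0.6, 0, 0, 0, 0, 0, 2, 0, 0, 0, 0, 0, 2.5, 0, 0, 0, 0, 0, 2.5, 0, 0, 0, 0, 0, 2.5, 0, 0, 0, 0, 0, 1.5, 0, 0, 0, 0, 0, 0.7, 0, 0, 0, 0, 0, 0.3, 0, 0, 0]

```text
time_s: 12.75
eef_pos: [600.6, 99.3, 73.6]
tool_rot: [[-1.0, -0.001, -0.002], [-0.001, 1.0, 0.0], [0.002, 0.0, -1.0]]
wrist_force: [-0.5, -0.3, 0.3]
finger_gap: 0.999
finger_force: 0.0
```

Call:
step_arm:
  steps: [0, 0, 0, 0, 0, 0, 0, 0, 0, 0, 0, 0, 0, 0, 0, 0, 0, 0, 0, 0, 0, 0, 0, 0, 0, 0, 0, 0, 0, 0, 0, 0, 0, 0, 0, 0, 0, 0, 0, 0, 0, 0, 0, 0, 0, 0, 0, 0]
  jaw: 3

```text
time_s: 13.42
eef_pos: [601.7, 98.6, 76.0]
tool_rot: [[-1.0, -0.0, 0.002], [-0.0, 1.0, -0.0], [-0.002, -0.0, -1.0]]
wrist_force: [-1.2, 0.3, 5.8]
finger_gap: 0.447
finger_force: 60.7
```

Call:
step_arm:
  steps: [0, 0, -0.3, 0, 0, 0, 0, 0, -1, 0, 0, 0, 0, 0, -1.8, 0, 0, 0, 0, 0, -1.8, 0, 0, 0, 0, 0, -0.8, 0, 0, 0, -0.1, -0.6, -0.3, 0, 0, 0, -0.1, -1.5, 0, 0, 0, 0, -0.1, -2.5, 0, 0, 0, 0]

```text
time_s: 14.08
eef_pos: [603.7, 52.8, 134.1]
tool_rot: [[-1.0, -0.002, -0.001], [-0.002, 1.0, 0.0], [0.001, 0.0, -1.0]]
wrist_force: [0.4, 0.0, -2.3]
finger_gap: 0.451
finger_force: 60.4
```

Call:
step_arm:
  steps: [-0.1, -3, 0, 0, 0, 0, -0.1, -3, 0, 0, 0, 0, -0.1, -3, 0, 0, 0, 0, -0.1, -3, 0, 0, 0, 0, -0.1, -2.8, 0, 0, 0, 0, -0.1, -1.7, 0, 0, 0, 0, -0.05, -0.8, 0, 0, 0, 0, 0, -0.2, 0, 0, 0, 0]

```text
time_s: 14.75
eef_pos: [610.1, -124.4, 133.7]
tool_rot: [[-1.0, 0.002, -0.002], [0.002, 1.0, 0.0], [0.002, 0.0, -1.0]]
wrist_force: [0.5, -0.2, -1.2]
finger_gap: 0.45
finger_force: 60.5
```

Call:
step_arm:
  steps: [0, 0, 0.5, 0, 0, 0, 0, 0, 1, 0, 0, 0, 0, 0, 1, 0, 0, 0, 0, 0, 0.7, 0, 0, 0, 0, 0, 0.4, 0, 0, 0, 0, 0, 0.2, 0, 0, 0, 0, 0, 0, 0, 0, 0, 0, 0, 0, 0, 0, 0]

```text
time_s: 15.42
eef_pos: [610.9, -122.2, 97.0]
tool_rot: [[-1.0, -0.0, 0.0], [-0.0, 1.0, -0.0], [-0.0, -0.0, -1.0]]
wrist_force: [1.1, 0.0, -1.2]
finger_gap: 0.45
finger_force: 60.5
```

Needs 12 mm more to z≈85.

Call:
step_arm:
  steps: [0, 0, 0.4, 0, 0, 0, 0, 0, 0.3, 0, 0, 0, 0, 0, 0.2, 0, 0, 0, 0, 0, 0.1, 0, 0, 0, 0, 0, 0.05, 0, 0, 0, 0, 0, 0.05, 0, 0, 0, 0, 0, 0, 0, 0, 0, 0, 0, 0, 0, 0, 0]

```text
time_s: 16.08
eef_pos: [610.7, -122.3, 85.9]
tool_rot: [[-1.0, -0.0, 0.0], [-0.0, 1.0, -0.0], [-0.0, -0.0, -1.0]]
wrist_force: [0.1, -0.4, -2.3]
finger_gap: 0.452
finger_force: 60.5
```

Call:
step_arm:
  steps: [0, 0, 0.1, 0, 0, 0, 0, 0, 0, 0, 0, 0, 0, 0, 0, 0, 0, 0, 0, 0, 0.1, 0, 0, 0, 0, 0, 0, 0, 0, 0, 0, 0, 0, 0, 0, 0, 0, 0, 0, 0, 0, 0, 0, 0, 0, 0, 0, 0]

```text
time_s: 16.75
eef_pos: [610.9, -122.4, 85.0]
tool_rot: [[-1.0, -0.0, 0.001], [-0.0, 1.0, -0.001], [-0.001, -0.001, -1.0]]
wrist_force: [-3.0, 0.8, 7.3]
finger_gap: 0.454
finger_force: 61.4
```

Call:
step_arm:
  steps: [0, 0, 0, 0, 0, 0, 0, 0, 0, 0, 0, 0, 0, 0, 0, 0, 0, 0, 0, 0, 0, 0, 0, 0, 0, 0, 0, 0, 0, 0, 0, 0, -0.5, 0, 0, 0, 0, 0, -1.5, 0, 0, 0, 0, 0, -3, 0, 0, 0]
  jaw: 8.5

```text
time_s: 17.42
eef_pos: [609.3, -121.8, 131.6]
tool_rot: [[-1.0, -0.0, -0.006], [-0.0, 1.0, 0.003], [0.006, 0.003, -1.0]]
wrist_force: [0.7, -0.7, -0.1]
finger_gap: 0.994
finger_force: 0.0
```

Call:
step_arm:
  steps: [0, 0, -3, 0, 0, 0, 0, 0, -3, 0, 0, 0, 0, 0, -2.5, 0, 0, 0, 0.8, -1.2, -1.5, 0, 0, 0, 1.6, -2.4, 0, 0, 0, 0, 1.9, -2.9, 0, 0, 0, 0, 1.9, -2.9, 0, 0, 0, 0, 1.9, -2.9, 0, 0, 0, 0]

```text
time_s: 18.08
eef_pos: [528.7, -246.3, 234.3]
tool_rot: [[-1.0, -0.001, 0.0], [-0.001, 1.0, -0.0], [-0.0, -0.0, -1.0]]
wrist_force: [0.8, -0.7, -1.1]
finger_gap: 0.996
finger_force: 0.0
```

Call:
step_arm:
  steps: [1.9, -2.9, 0, 0, 0, 0, 1.9, -2.9, 0, 0, 0, 0, 1.9, -2.9, 0, 0, 0, 0, 1.4, -1.8, 0, 0, 0, 0, 0.6, -0.8, 0, 0, 0, 0, 0.2, -0.3, 0, 0, 0, 0, 0, 0, 0, 0, 0, 0, 0, 0, 0, 0, 0, 0]

```text
time_s: 18.75
eef_pos: [451.4, -360.5, 234.0]
tool_rot: [[-1.0, -0.001, 0.0], [-0.001, 1.0, 0.0], [-0.0, 0.0, -1.0]]
wrist_force: [0.3, -0.7, 0.3]
finger_gap: 0.997
finger_force: 0.0
```

```bash
python3 - <<'E'
from h import *
W=grab("wrist","w5"); np.save("pics/w5.npy",W,allow_pickle=True)
cv2.imwrite("pics/w5b.png",cv2.resize(W["image"],(800,600),interpolation=cv2.INTER_CUBIC))
print(r.get_obs()["eef_pos"],r.get_obs()["q"])
E
```

```text
[ 451.51883184 -360.26435449  233.93518804] [-8.78434996e-01  4.27816478e-01  1.21319679e+00  2.93320980e-04
  1.50059391e+00 -2.45089650e+00]
```

View pics/w5b.png

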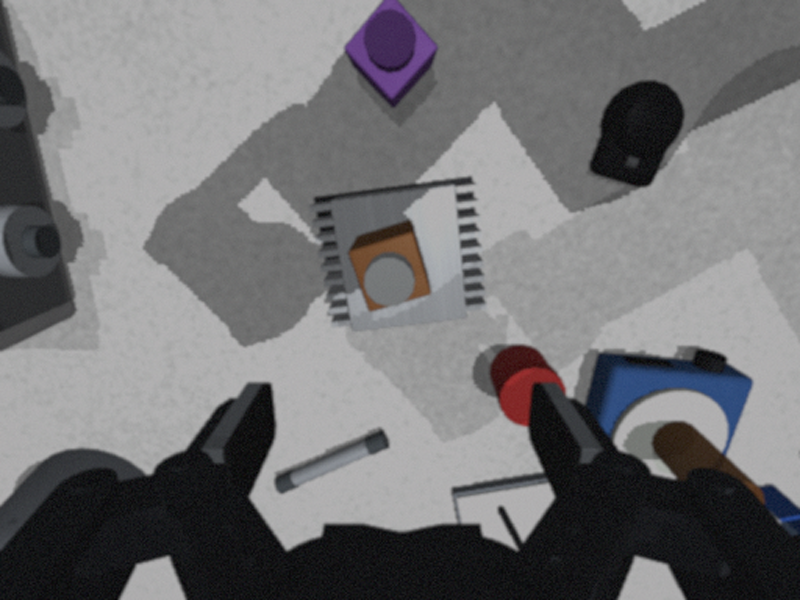

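Cold plate block corners are about (332,198),(459,187),(467,318),(352,327). The bottle's shoulder corners are about (349,252),(413,236),(430,293),(371,311) and its cap is at (388,280). The slim bottle stands on the stirrer.

```bash
python3 - <<'E'
from m import *
W=np.load("pics/w5.npy",allow_pickle=True).item();k=.64
h=cv2.cvtColor(W["image"],cv2.COLOR_BGR2HSV); H,s,V=[h[...,i].astype(int) for i in range(3)]
def sh(n,q,z):
    P=onz(W,np.array(q)*k,z);e=np.roll(P,-1,0)-P
    print(n,P.round(1).tolist(),P.mean(0).round(1),np.hypot(*e.T).round(1),np.degrees(np.arctan2(e[:,1],e[:,0])).round(1))
sh("block",[(332,198),(459,187),(467,318),(352,327)],40)
sh("shoulder",[(349,252),(413,236),(430,293),(371,311)],98)
print("cap",onz(W,np.array((388,280))*k,120))
# top face by mask: bright orange + cap -> hull
a=blob((H<20)&(s>110)&(V>85),(250,175));c=contour(a);print("hull px",a.sum(),(cv2.boxPoints(cv2.minAreaRect(c.astype(np.float32)))/k).round(0).tolist())
sh("rect",cv2.boxPoints(cv2.minAreaRect(c.astype(np.float32)))/k,98)
# block outer incl. fins: row/col profile for edges
g=cv2.cvtColor(W["image"],cv2.COLOR_BGR2GRAY)
for row in(130,150,190,200): print(row,g[row,200:315:1].tolist())
E
```

```text
block [[403.2, -410.5], [395.2, -316.6], [497.9, -305.9], [505.8, -399.0]] [ 450.5 -358. ] [ 94.2 103.3  93.5 103.2] [  94.9    6.   -85.1 -173.6]
shoulder [[431.7, -392.5], [421.4, -351.8], [459.0, -340.3], [471.6, -379.2]] [ 445.9 -365.9] [42.  39.3 40.9 42. ] [ 104.2   17.1  -72.1 -161.6]
cap [[ 444.12656875 -367.10763647]]
hull px 744 [[349.0, 251.0], [412.0, 231.0], [431.0, 292.0], [367.0, 311.0]]
rect [[430.8, -392.6], [418.3, -352.4], [458.0, -339.8], [471.6, -381.6]] [ 444.7 -366.6] [42.1 41.6 44.  42.2] [ 107.2   17.6  -72.  -165. ]
130 [92, 72, 67, 66, 68, 70, 77, 79, 82, 85, 88, 88, 95, 98, 100, 99, 101, 100, 100, 99, 101, 99, 103, 99, 97, 101, 100, 100, 101, 100, 101, 104, 104, 102, 105, 105, 106, 105, 101, 100, 103, 100, 102, 99, 103, 101, 101, 102, 104, 103, 104, 101, 101, 101, 103, 102, 102, 100, 98, 102, 102, 102, 109, 134, 156, 168, 175, 177, 173, 177, 176, 175, 179, 177, 178, 175, 179, 177, 177, 177, 177, 178, 175, 175, 175, 177, 179, 176, 177, 175, 176, 165, 160, 159, 161, 164, 168, 173, 175, 174, 174, 175, 175, 178, 176, 178, 178, 176, 177, 176, 175, 173, 171, 175
[... 968 characters left out ...]
 143, 142, 143, 146, 145, 141, 144, 137, 117, 105, 108, 104, 104, 96, 85, 80, 82, 78, 76, 91, 127, 151, 157, 164, 170, 174]
200 [176, 175, 175, 179, 177, 180, 177, 177, 170, 147, 131, 141, 143, 137, 130, 123, 122, 113, 106, 105, 98, 92, 90, 113, 143, 153, 154, 157, 155, 155, 149, 143, 139, 139, 139, 140, 137, 137, 145, 154, 158, 160, 164, 160, 159, 160, 161, 163, 160, 158, 157, 161, 158, 153, 149, 142, 141, 138, 141, 144, 140, 141, 135, 136, 138, 139, 136, 139, 138, 138, 137, 142, 139, 139, 140, 140, 137, 141, 141, 141, 142, 143, 144, 145, 147, 146, 142, 141, 144, 141, 140, 141, 142, 143, 144, 138, 138, 137, 141, 157, 157, 153, 150, 154, 153, 154, 153, 152, 154, 153, 152, 158, 166, 172, 176]
```

Call:
step_arm:
  steps: [0.6, -0.6, 0.5, 0, 0, 0, 0, 0, 1.5, 0, 0, -0.06, 0, 0, 2, 0, 0, -0.06, 0, 0, 2, 0, 0, -0.06, 0, 0, 1.5, 0, 0, -0.06, 0, 0, 0.5, 0, 0, -0.057, 0, 0, 0, 0, 0, 0, 0, 0, 0, 0, 0, 0]

```text
time_s: 19.47
eef_pos: [444.9, -367.1, 153.7]
tool_rot: [[-0.956, -0.292, -0.0], [-0.292, 0.956, 0.0], [0.0, 0.0, -1.0]]
wrist_force: [-0.7, -0.1, -0.3]
finger_gap: 0.996
finger_force: 0.0
```

```bash
python3 - <<'E'
from h import *
o=r.get_obs();print(o["eef_pos"],o["tool_rot"].round(3).tolist(),o["q"][5])
W=grab("wrist","w6"); np.save("pics/w6.npy",W,allow_pickle=True)
cv2.imwrite("pics/w6b.png",cv2.resize(W["image"],(800,600),interpolation=cv2.INTER_CUBIC))
E
```

```text
[ 444.88214066 -367.12005414  153.7143675 ] [[-0.956, -0.292, -0.0], [-0.292, 0.956, 0.0], [0.0, 0.0, -1.0]] -2.7620467541607745
```

View pics/w6b.png

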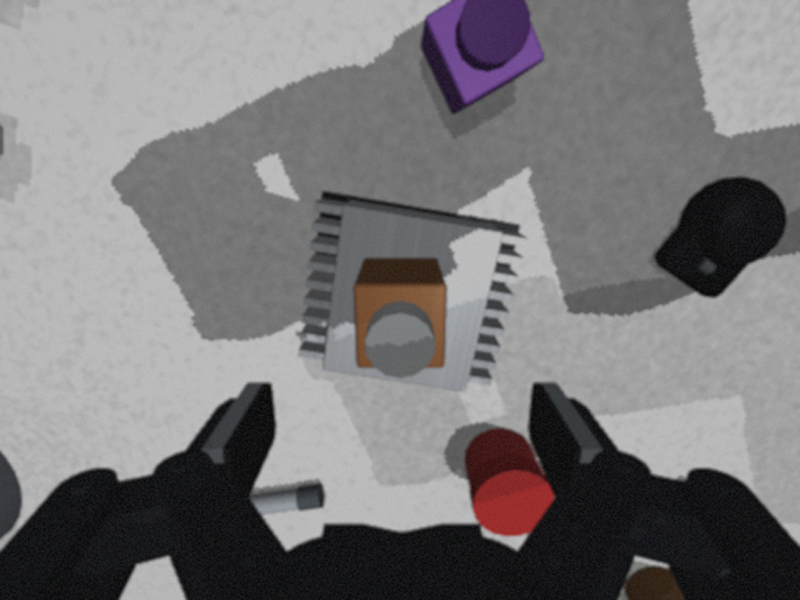

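Bottle is square with the fingers: shoulder spans x 355–446 and y 283–367, between fingers at 272 and 532. The block corners are about (338,203),(506,228),(467,390),(323,369).

```bash
python3 - <<'E'
from h import *
W=np.load("pics/w6.npy",allow_pickle=True).item();k=.64
for n,q,z in(("sh",[(355,283),(446,283),(446,367),(356,367)],98),("block",[(338,203),(506,228),(467,390),(323,369)],40),("base",[(361,259),(441,259)],98)):
    P=onz(W,np.array(q)*k,z);e=np.roll(P,-1,0)-P;print(n,P.round(1).tolist(),P.mean(0).round(1),np.hypot(*e.T).round(1))
E
```

```text
sh [[430.3, -393.1], [417.9, -352.8], [458.7, -338.9], [471.7, -381.4]] [ 444.6 -366.5] [42.2 43.1 44.4 43.1]
block [[405.1, -415.8], [390.5, -319.6], [496.2, -305.8], [508.8, -398.8]] [ 450.2 -360. ] [ 97.3 106.6  93.9 105.1]
base [[418.5, -393.5], [407.8, -358.6]] [ 413.2 -376. ] [36.5 36.5]
```

Call:
step_arm:
  steps: [0, 0, 0.7, 0, 0, 0, 0, 0, 1.8, 0, 0, 0, 0, 0, 2.2, 0, 0, 0, 0, 0, 2.2, 0, 0, 0, 0, 0, 1.4, 0, 0, 0, 0, 0, 0.8, 0, 0, 0, 0, 0, 0.3, 0, 0, 0, 0, 0, 0, 0, 0, 0]

```text
time_s: 20.18
eef_pos: [444.8, -367.4, 59.7]
tool_rot: [[-0.956, -0.293, -0.0], [-0.293, 0.956, 0.0], [0.0, 0.0, -1.0]]
wrist_force: [0.4, 0.1, -0.8]
finger_gap: 0.997
finger_force: 0.0
```

Call:
step_arm:
  steps: [0, 0, 0, 0, 0, 0, 0, 0, 0, 0, 0, 0, 0, 0, 0, 0, 0, 0, 0, 0, 0, 0, 0, 0, 0, 0, 0, 0, 0, 0, 0, 0, 0, 0, 0, 0, 0, 0, 0, 0, 0, 0, 0, 0, 0, 0, 0, 0]
  jaw: 3.5

```text
time_s: 20.85
eef_pos: [445.1, -367.7, 60.7]
tool_rot: [[-0.956, -0.293, 0.001], [-0.293, 0.956, -0.001], [-0.001, -0.002, -1.0]]
wrist_force: [0.3, 0.3, 6.3]
finger_gap: 0.507
finger_force: 61.7
```

Call:
step_arm:
  steps: [0, 0, -0.3, 0, 0, 0, 0, 0, -1, 0, 0, 0, 0, 0, -2, 0, 0, 0.06, 0, 0, -2.5, 0, 0, 0.06, 0, 0, -2.8, 0, 0, 0.06, 0, 0, -2.8, 0, 0, 0.06, 0, 0, -1.8, 0, 0, 0.057, 0, 0.5, -0.5, 0, 0, 0]

```text
time_s: 21.52
eef_pos: [445.3, -363.4, 200.5]
tool_rot: [[-1.0, 0.002, 0.004], [0.002, 1.0, -0.005], [-0.004, -0.005, -1.0]]
wrist_force: [-0.2, -0.6, -2.0]
finger_gap: 0.506
finger_force: 61.2
```

Call:
step_arm:
  steps: [-0.4, 1.3, 0, 0, 0, 0, -0.8, 2.5, 0, 0, 0, 0, -1.1, 3.3, 0, 0, 0, 0, -1.1, 3.3, 0, 0, 0, 0, -1.1, 3.3, 0, 0, 0, 0, -1.1, 3.3, 0, 0, 0, 0, -1.1, 3.3, 0, 0, 0, 0, -1.1, 3.3, 0, 0, 0, 0]

```text
time_s: 22.18
eef_pos: [522.0, -123.2, 195.2]
tool_rot: [[-1.0, -0.002, -0.003], [-0.002, 1.0, 0.002], [0.003, 0.002, -1.0]]
wrist_force: [0.8, 0.3, -1.0]
finger_gap: 0.508
finger_force: 61.3
```

Call:
step_arm:
  steps: [-1.1, 3.3, 0, 0, 0, 0, -1.1, 3.3, 0, 0, 0, 0, -1.1, 3.3, 0, 0, 0, 0, -1.1, 3.3, 0, 0, 0, 0, -1.1, 3.3, 0, 0, 0, 0, -1.1, 3.0, 0, 0, 0, 0, -0.9, 2.1, 0, 0, 0, 0, -0.2, 0.8, 0, 0, 0, 0]

```text
time_s: 22.85
eef_pos: [599.0, 101.7, 194.7]
tool_rot: [[-1.0, -0.005, -0.003], [-0.005, 1.0, 0.001], [0.003, 0.001, -1.0]]
wrist_force: [-0.2, 0.7, -2.3]
finger_gap: 0.506
finger_force: 61.3
```

Call:
step_arm:
  steps: [0, 0, 0.7, 0, 0, 0, 0, 0, 2, 0, 0, 0, 0, 0, 2.5, 0, 0, 0, 0, 0, 2.5, 0, 0, 0, 0, 0, 2, 0, 0, 0, 0, 0, 1, 0, 0, 0, 0, 0, 0.3, 0, 0, 0, 0, 0, 0, 0, 0, 0]

```text
time_s: 23.52
eef_pos: [599.2, 97.1, 86.3]
tool_rot: [[-1.0, 0.0, -0.001], [0.0, 1.0, -0.0], [0.001, -0.0, -1.0]]
wrist_force: [0.1, -0.0, -1.2]
finger_gap: 0.509
finger_force: 61.3
```

Target TCP z = 36+20.7 ≈ 56.7; shift +3 mm in y and lower by 29 mm.

Call:
step_arm:
  steps: [0, 0.2, 0.4, 0, 0, 0, 0, 0.15, 0.7, 0, 0, 0, 0, 0, 0.7, 0, 0, 0, 0, 0, 0.5, 0, 0, 0, 0, 0, 0.3, 0, 0, 0, 0, 0, 0.2, 0, 0, 0, 0, 0, 0, 0, 0, 0, 0, 0, 0, 0, 0, 0]

```text
time_s: 24.18
eef_pos: [599.8, 101.2, 58.9]
tool_rot: [[-1.0, -0.0, 0.0], [-0.0, 1.0, -0.0], [-0.0, -0.0, -1.0]]
wrist_force: [0.6, 0.0, -1.3]
finger_gap: 0.511
finger_force: 61.3
```

Call:
step_arm:
  steps: [0, 0, 0.1, 0, 0, 0, 0, 0, 0.05, 0, 0, 0, 0, 0, 0, 0, 0, 0, 0, 0, 0, 0, 0, 0, 0, 0, 0, 0, 0, 0, 0, 0, 0, 0, 0, 0, 0, 0, 0, 0, 0, 0, 0, 0, 0, 0, 0, 0]

```text
time_s: 24.85
eef_pos: [599.7, 101.2, 57.3]
tool_rot: [[-1.0, -0.0, 0.0], [-0.0, 1.0, -0.0], [-0.0, -0.0, -1.0]]
wrist_force: [-0.5, -0.7, -1.7]
finger_gap: 0.51
finger_force: 61.3
```

Call:
step_arm:
  steps: [0, 0, 0.1, 0, 0, 0, 0, 0, 0, 0, 0, 0, 0, 0, 0.05, 0, 0, 0, 0, 0, 0, 0, 0, 0, 0, 0, 0, 0, 0, 0, 0, 0, 0, 0, 0, 0, 0, 0, 0, 0, 0, 0, 0, 0, 0, 0, 0, 0]

```text
time_s: 25.52
eef_pos: [599.8, 101.2, 56.7]
tool_rot: [[-1.0, -0.0, 0.001], [-0.0, 1.0, -0.0], [-0.001, -0.0, -1.0]]
wrist_force: [-2.3, 0.3, 6.9]
finger_gap: 0.509
finger_force: 62.5
```

Call:
step_arm:
  steps: [0, 0, 0, 0, 0, 0, 0, 0, 0, 0, 0, 0, 0, 0, 0, 0, 0, 0, 0, 0, 0, 0, 0, 0, 0, 0, 0, 0, 0, 0, 0, 0, -0.5, 0, 0, 0, 0, 0, -1.5, 0, 0, 0, 0, 0, -3, 0, 0, 0]
  jaw: 8.5

```text
time_s: 26.18
eef_pos: [598.1, 101.2, 103.8]
tool_rot: [[-1.0, -0.0, -0.006], [-0.0, 1.0, 0.0], [0.006, 0.0, -1.0]]
wrist_force: [1.0, -1.2, -0.3]
finger_gap: 0.993
finger_force: 0.0
```

Call:
step_arm:
  steps: [0, 0, -3, 0, 0, 0, 0, 0, -2.5, 0, 0, 0, 0.4, 1, -1, 0, 0, 0, 1.0, 2.5, 0, 0, 0, 0, 1.3, 3.3, 0, 0, 0, 0, 1.3, 3.3, 0, 0, 0, 0, 1.3, 3.3, 0, 0, 0, 0, 1.3, 3.3, 0, 0, 0, 0]

```text
time_s: 26.85
eef_pos: [532.1, 270.0, 170.3]
tool_rot: [[-1.0, -0.0, -0.001], [-0.0, 1.0, -0.0], [0.001, -0.0, -1.0]]
wrist_force: [0.2, 1.2, 0.3]
finger_gap: 0.991
finger_force: 0.0
```

Call:
step_arm:
  steps: [1.3, 3.3, 0, 0, 0, 0, 1.2, 3.2, 0, 0, 0, 0, 0.8, 2, 0, 0, 0, 0, 0.4, 0.9, 0, 0, 0, 0, 0, 0, 0, 0, 0, 0, 0, 0, 0, 0, 0, 0, 0, 0, 0, 0, 0, 0, 0, 0, 0, 0, 0, 0]

```text
time_s: 27.52
eef_pos: [497.3, 360.9, 170.7]
tool_rot: [[-1.0, 0.002, -0.0], [0.002, 1.0, -0.0], [0.0, -0.0, -1.0]]
wrist_force: [0.1, -0.3, -0.7]
finger_gap: 0.994
finger_force: 0.0
```

```bash
python3 - <<'E'
from h import *
W=grab("wrist","w7"); S=grab("scene")["image"][80:300,150:410]
cv2.imwrite("pics/w7b.png",np.hstack([cv2.resize(W["image"],(450,400)),cv2.resize(S,(350,400))]))
o=r.get_obs();print(o["eef_pos"])
for z,R in((58,28),(6,27)):
    print((proj(W,[[497.2-R,363,z],[497.2+R,363,z],[497.2,363-R,z],[497.2,363+R,z]])*[450/512,400/384]).round(0).tolist())
E
```

```text
[497.19351743 361.14689105 170.83353964]
[[227.0, 164.0], [227.0, 224.0], [200.0, 195.0], [253.0, 195.0]]
[[226.0, 155.0], [226.0, 204.0], [205.0, 181.0], [248.0, 181.0]]
```

View pics/w7b.png

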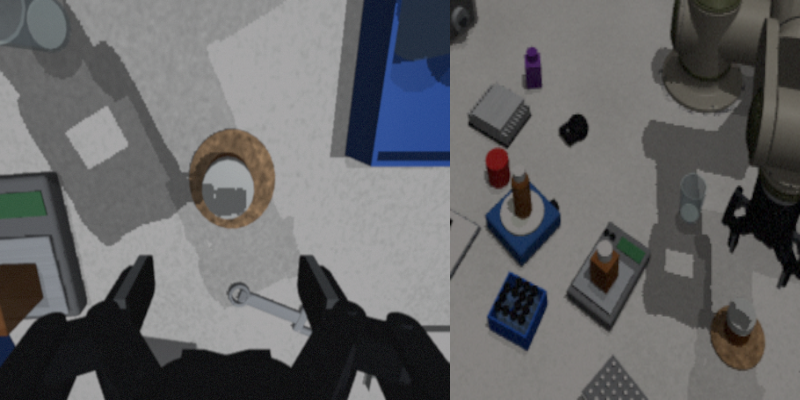

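Jar on mat at (228,185), square bottle on the balance, slim bottle on the stirrer. The jar may sit a few mm nearer in x than the TCP, so I'll check it with profiles.

```bash
python3 - <<'E'
from h import *
W=grab("wrist"); im=W["image"]
col=int(227*512/450)
for r_ in range(135,222,1): print(r_,im[r_,col].tolist(),end=" ")
print()
for cx in(491,494,497,500): print(cx,proj(W,[[cx-28,363,58],[cx+28,363,58],[cx-27,363,6],[cx-28,363,40],[cx+28,363,40]])[:,1].round(1))
E
```

```text
135 [71, 92, 112] 136 [64, 84, 105] 137 [67, 86, 106] 138 [67, 89, 108] 139 [68, 90, 108] 140 [70, 92, 111] 141 [73, 97, 116] 142 [74, 98, 120] 143 [74, 98, 121] 144 [72, 96, 116] 145 [66, 86, 106] 146 [44, 59, 75] 147 [17, 33, 48] 148 [10, 24, 38] 149 [34, 36, 48] 150 [60, 60, 59] 151 [65, 64, 64] 152 [85, 83, 83] 153 [126, 125, 125] 154 [156, 156, 151] 155 [167, 166, 163] 156 [167, 167, 163] 157 [167, 165, 160] 158 [166, 166, 161] 159 [165, 165, 161] 160 [165, 164, 160] 161 [165, 164, 162] 162 [165, 163, 159] 163 [166, 164, 160] 164 [166, 163, 161] 165 [165, 164, 160] 166 [164, 162, 159] 167 [164, 162, 159] 168 [164, 162, 158] 169 [163, 161, 158] 170 [165, 164, 160] 171 [166, 165, 161] 172 [164, 161, 158] 173 [164, 162, 159] 174 [164, 165, 160] 175 [163, 161, 158] 176 [164, 163, 159] 177 [163, 163, 160] 178 [164, 163, 160] 179 [157, 157, 153] 180 [122, 121, 118] 181 [93, 94, 91] 182 [89, 89, 88] 183 [86, 87, 84] 184 [91, 89, 87] 185 [92, 91, 90] 186 [88, 88, 85] 187 [91, 92, 90] 188 [90, 90, 86] 189 [89, 90, 88] 190 [89, 89, 85] 191 [88, 88, 85] 192 [89, 88, 86] 193 [90, 88, 87] 194 [92, 90, 89] 195 [90, 89, 87] 196 [88, 89, 87] 197 [89, 88, 86] 198 [89, 89, 86] 199 [92, 90, 89] 200 [87, 86, 84] 201 [91, 90, 87] 202 [92, 91, 89] 203 [91, 90, 89] 204 [91, 90, 88] 205 [87, 87, 85] 206 [104, 103, 100] 207 [138, 137, 134] 208 [159, 157, 153] 209 [152, 152, 150] 210 [113, 120, 127] 211 [76, 90, 108] 212 [62, 81, 100] 213 [64, 84, 103] 214 [66, 86, 106] 215 [74, 93, 116] 216 [72, 92, 117] 217 [78, 100, 123] 218 [85, 104, 124] 219 [115, 123, 133] 220 [135, 136, 138] 221 [142, 141, 141] 
491 [150.8 208.7 143.5 147.6 202.3]
494 [154.1 211.6 146.2 150.7 205. ]
497 [157.3 214.5 149.  153.8 207.7]
500 [160.6 217.3 151.8 156.8 210.5]
```

Jar is at x≈493, 4 mm nearer than the TCP, so I'll correct that while descending.

Call:
step_arm:
  steps: [0.4, 0.15, 0.8, 0, 0, 0, 0, 0, 2.2, 0, 0, 0, 0, 0, 2.8, 0, 0, 0, 0, 0, 2.8, 0, 0, 0, 0, 0, 2.6, 0, 0, 0, 0, 0, 1.7, 0, 0, 0, 0, 0, 0.8, 0, 0, 0, 0, 0, 0.2, 0, 0, 0]

```text
time_s: 28.33
eef_pos: [491.8, 363.2, 30.1]
tool_rot: [[-1.0, -0.0, -0.003], [-0.0, 1.0, -0.001], [0.003, -0.001, -1.0]]
wrist_force: [0.2, 0.1, -0.1]
finger_gap: 0.992
finger_force: 0.0
```

Call:
step_arm:
  steps: [0, 0, 0, 0, 0, 0, 0, 0, 0, 0, 0, 0, 0, 0, 0, 0, 0, 0, 0, 0, 0, 0, 0, 0, 0, 0, 0, 0, 0, 0, 0, 0, 0, 0, 0, 0, 0, 0, 0, 0, 0, 0, 0, 0, 0, 0, 0, 0]
  jaw: 4.5

```text
time_s: 29.0
eef_pos: [493.4, 364.1, 33.6]
tool_rot: [[-1.0, -0.0, 0.003], [-0.0, 1.0, 0.001], [-0.003, 0.001, -1.0]]
wrist_force: [0.7, -0.6, 6.8]
finger_gap: 0.636
finger_force: 63.7
```

Call:
step_arm:
  steps: [0, 0, -0.3, 0, 0, 0, 0, 0, -1, 0, 0, 0, 0, 0, -2.2, 0, 0, 0, 0, 0, -2.8, 0, 0, 0, 0, 0, -2.8, 0, 0, 0, 0, 0, -2.4, 0, 0, 0, 0, -0.5, -1, 0, 0, 0, 0.1, -1.5, 0, 0, 0, 0]

```text
time_s: 29.67
eef_pos: [492.3, 344.7, 159.7]
tool_rot: [[-1.0, -0.002, 0.005], [-0.002, 1.0, 0.003], [-0.005, 0.003, -1.0]]
wrist_force: [-0.3, -0.8, -2.6]
finger_gap: 0.636
finger_force: 63.6
```

Call:
step_arm:
  steps: [0.2, -2.5, 0, 0, 0, 0, 0.2, -3.3, 0, 0, 0, 0, 0.2, -3.3, 0, 0, 0, 0, 0.2, -3.3, 0, 0, 0, 0, 0.2, -3.3, 0, 0, 0, 0, 0.2, -3.3, 0, 0, 0, 0, 0.2, -3.3, 0, 0, 0, 0, 0.2, -3.3, 0, 0, 0, 0]

```text
time_s: 30.33
eef_pos: [474.7, 85.9, 156.6]
tool_rot: [[-1.0, -0.0, -0.001], [-0.0, 1.0, -0.0], [0.001, -0.0, -1.0]]
wrist_force: [-0.1, -0.1, -1.2]
finger_gap: 0.633
finger_force: 63.7
```

Call:
step_arm:
  steps: [0.2, -3.3, 0, 0, 0, 0, 0.2, -3.3, 0, 0, 0, 0, 0.2, -3.3, 0, 0, 0, 0, 0.2, -3.3, 0, 0, 0, 0, 0.2, -3.3, 0, 0, 0, 0, 0.2, -3.3, 0, 0, 0, 0, 0.2, -3.3, 0, 0, 0, 0, 0.2, -3.3, 0, 0, 0, 0]

```text
time_s: 31.0
eef_pos: [458.7, -177.9, 156.6]
tool_rot: [[-1.0, 0.0, -0.001], [0.0, 1.0, 0.0], [0.001, 0.0, -1.0]]
wrist_force: [0.5, -0.2, -1.8]
finger_gap: 0.632
finger_force: 63.7
```

Call:
step_arm:
  steps: [0.2, -3.3, 0, 0, 0, 0, 0.2, -3.3, 0, 0, 0, 0, 0.2, -3.3, 0, 0, 0, 0, 0.2, -3, 0, 0, 0, 0, 0, -2, 0, 0, 0, 0, 0, -1, 0, 0, 0, 0, 0, 0, 0, 0, 0, 0, 0, 0, 0, 0, 0, 0]

```text
time_s: 31.67
eef_pos: [451.4, -334.5, 156.4]
tool_rot: [[-1.0, 0.0, -0.001], [0.0, 1.0, 0.001], [0.001, 0.001, -1.0]]
wrist_force: [-0.4, 1.2, -2.5]
finger_gap: 0.634
finger_force: 63.7
```

```bash
python3 - <<'E'
from h import *
W=grab("wrist","w8"); np.save("pics/w8.npy",W,allow_pickle=True)
cv2.imwrite("pics/w8b.png",cv2.resize(W["image"],(800,600),interpolation=cv2.INTER_CUBIC))
print(r.get_obs()["eef_pos"])
E
```

```text
[ 451.58942899 -333.97492995  156.60332308]
```

View pics/w8b.png

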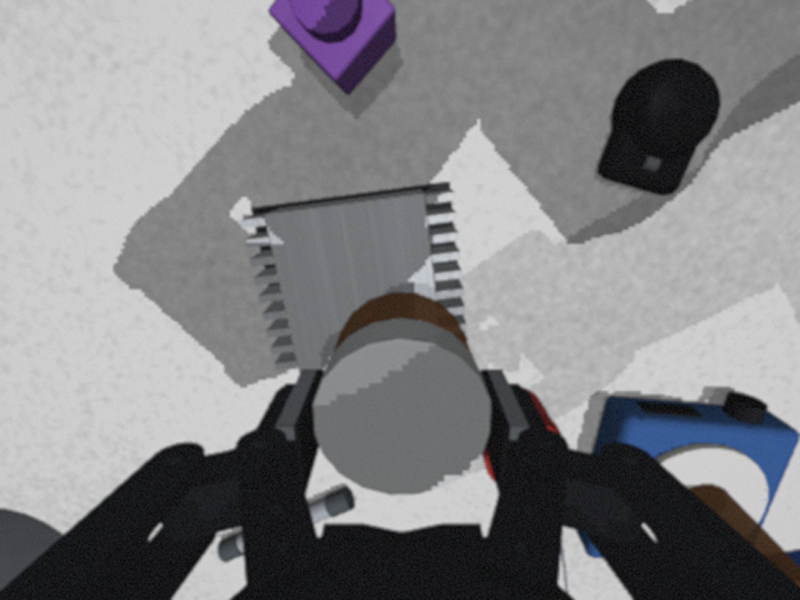

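Jar is held upright, lid at (402,415). The empty cold plate block is ahead with near corners (271,212) and (424,193).

```bash
python3 - <<'E'
from h import *
W=np.load("pics/w8.npy",allow_pickle=True).item();k=.64
print(onz(W,np.array([(313,412),(491,412),(402,338),(402,495)])*k,181).round(1))
print(onz(W,np.array([(271,210),(425,193)])*k,40).round(1))
print((proj(W,[[405,-413,40],[393,-318,40]])/k).round())
E
```

```text
[[ 447.5 -360.2]
 [ 447.6 -306.1]
 [ 423.2 -333.2]
 [ 478.4 -333.2]]
[[ 403.  -408. ]
 [ 393.4 -319.6]]
[[263. 214.]
 [428. 192.]]
```

Call:
step_arm:
  steps: [0, -0.8, 0, 0, 0, 0, 0, -1.2, 0.8, 0, 0, 0, 0, -0.5, 1.6, 0, 0, 0, 0, 0, 2, 0, 0, 0, 0, 0, 1.8, 0, 0, 0, 0, 0, 1, 0, 0, 0, 0, 0, 0.5, 0, 0, 0, 0, 0, 0, 0, 0, 0]

```text
time_s: 32.38
eef_pos: [451.6, -360.2, 78.9]
tool_rot: [[-1.0, -0.0, -0.001], [-0.0, 1.0, 0.001], [0.001, 0.001, -1.0]]
wrist_force: [-0.0, -0.3, -2.3]
finger_gap: 0.64
finger_force: 63.7
```

Call:
step_arm:
  steps: [0, 0, 0.3, 0, 0, 0, 0, 0, 0.3, 0, 0, 0, 0, 0, 0.2, 0, 0, 0, 0, 0, 0.1, 0, 0, 0, 0, 0, 0, 0, 0, 0, 0, 0, 0, 0, 0, 0, 0, 0, 0, 0, 0, 0, 0, 0, 0, 0, 0, 0]

```text
time_s: 33.05
eef_pos: [451.8, -360.4, 71.0]
tool_rot: [[-1.0, -0.0, 0.0], [-0.0, 1.0, -0.0], [-0.0, -0.0, -1.0]]
wrist_force: [-0.2, -0.1, -1.4]
finger_gap: 0.634
finger_force: 63.7
```

Call:
step_arm:
  steps: [0, 0.1, 0.2, 0, 0, 0, 0, 0, 0.1, 0, 0, 0, 0, 0, 0, 0, 0, 0, 0, 0, 0.05, 0, 0, 0, 0, 0, 0.05, 0, 0, 0, 0, 0, 0, 0, 0, 0, 0, 0, 0, 0, 0, 0, 0, 0, 0, 0, 0, 0]

```text
time_s: 33.72
eef_pos: [451.7, -359.3, 67.6]
tool_rot: [[-1.0, -0.0, 0.0], [-0.0, 1.0, -0.0], [-0.0, -0.0, -1.0]]
wrist_force: [-2.4, 2.2, 5.9]
finger_gap: 0.636
finger_force: 64.6
```

Contact. Releasing and lifting away, to a spot that clears both the scene and wrist views.

Call:
step_arm:
  steps: [0, 0, 0, 0, 0, 0, 0, 0, 0, 0, 0, 0, 0, 0, 0, 0, 0, 0, 0, 0, 0, 0, 0, 0, 0, 0, 0, 0, 0, 0, 0, 0, -0.5, 0, 0, 0, 0, 0, -1.5, 0, 0, 0, 0, 0, -3, 0, 0, 0]
  jaw: 8.5

```text
time_s: 34.38
eef_pos: [450.7, -358.2, 115.0]
tool_rot: [[-1.0, -0.0, -0.004], [-0.0, 1.0, 0.005], [0.004, 0.005, -1.0]]
wrist_force: [-0.1, -0.1, -0.7]
finger_gap: 0.993
finger_force: 0.0
```

Call:
step_arm:
  steps: [0, 0, -3.5, 0, 0, 0, 0, 0, -4, 0, 0, 0, 0, 0, -4, 0, 0, 0, 0, 0, -4, 0, 0, 0, 0, 1.5, -2, 0, 0, 0, -1, 3, 0, 0, 0, 0, -1, 3, 0, 0, 0, 0, -1, 3, 0, 0, 0, 0]

```text
time_s: 35.05
eef_pos: [481.7, -253.3, 292.6]
tool_rot: [[-1.0, 0.001, 0.001], [0.001, 1.0, -0.001], [-0.001, -0.001, -1.0]]
wrist_force: [-0.6, -1.3, 0.9]
finger_gap: 0.993
finger_force: 0.0
```

Call:
step_arm:
  steps: [-1.5, 3, 0, 0, 0, 0, -1.5, 3, 0, 0, 0, 0, -1.5, 3, 0, 0, 0, 0, -1, 2, 0, 0, 0, 0, 0, 1, 0, 0, 0, 0, 0, 0, 0, 0, 0, 0, 0, 0, 0, 0, 0, 0, 0, 0, 0, 0, 0, 0]

```text
time_s: 35.72
eef_pos: [536.3, -135.4, 292.0]
tool_rot: [[-1.0, 0.001, -0.0], [0.001, 1.0, -0.0], [0.0, -0.0, -1.0]]
wrist_force: [-0.3, -0.3, -0.1]
finger_gap: 0.998
finger_force: 0.0
```

```bash
python3 - <<'E'
from h import *
W=grab("wrist","w9"); np.save("pics/w9.npy",W,allow_pickle=True)
cv2.imwrite("pics/w9b.png",cv2.resize(W["image"],(800,600),interpolation=cv2.INTER_CUBIC))
print(r.get_obs()["eef_pos"])
k=.64
for n,c,z,h,R in(("jar",(451,-359),40,52,28),("slim",(610,-122.5),45,100,13.5),("sq",(600,100.5),36,80,15.5)):
    x,y=c;print(n,(proj(W,[[x,y,z+h],[x-R,y,z+h],[x+R,y,z+h],[x,y,z]])/k).round().tolist())
E
```

```text
[ 536.27668032 -135.56702427  291.9001329 ]
jar [[93.0, 146.0], [84.0, 104.0], [101.0, 185.0], [133.0, 147.0]]
slim [[417.0, 376.0], [418.0, 359.0], [417.0, 392.0], [414.0, 326.0]]
sq [[702.0, 346.0], [706.0, 328.0], [698.0, 364.0], [648.0, 312.0]]
```

View pics/w9b.png

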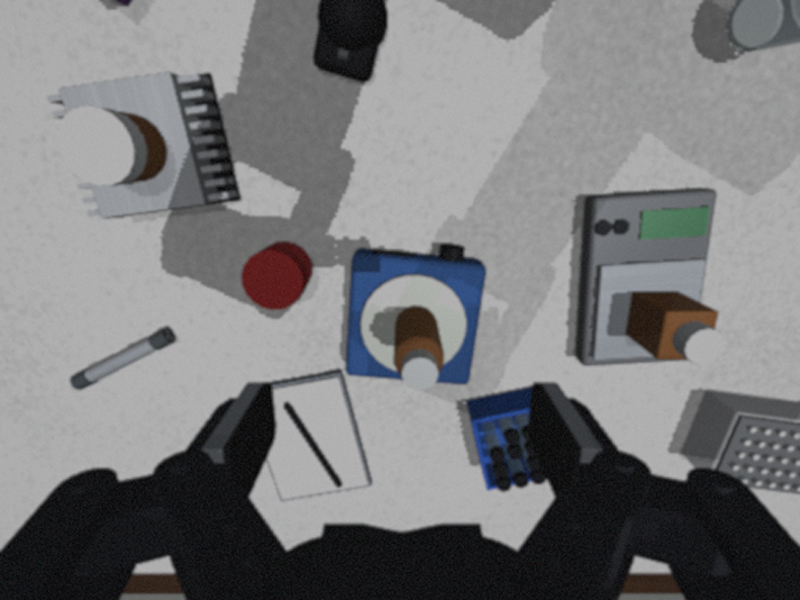

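All three line up with their plate centres: jar lid (97,146) against a predicted (93,146), slim cap (419,372) against (417,376), and square cap (702,344) against (702,346). I'm handing it in.

```bash
python3 -c "
from station import r
print(r.finish_job())"
```

```text
the job is handed in; nothing more can be done
None
```

The job is handed in: the jar stands on the cold plate, the slim bottle on the stirrer and the square bottle on the balance. In the last wrist picture all three are upright and within a few millimetres of their plate centres; the hand-in returned no verdict.

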